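# Weigh a pair of downpipe couplings on the spring balance

## Task

Weigh the pair of square downpipe couplings: first stand the loose square coupling upright in the empty half of the wire basket while the basket stands on the counter, and let go of it. Then lift the basket by the wooden grip on its bail, hang the bail's bar in the seat of the balance's forked hook and lower it gently until the sprung hook has dipped and carries the whole weight: do not let it drop or hit the bottom of its travel. Let go and leave the basket hanging level and still with both couplings upright in it, and leave the other stock where it is.

Things in the scene. Friction and masses are not known exactly. Their poses are not given: they have to be found in the camera images.
- coupling_center (a point): The loose square downpipe coupling: a white open rectangular sleeve, 56 mm (its x) by 44 mm (its y) by 70 mm tall, walls 4 mm, about 100 to 210 g, standing upright on the counter. This point is its centre, half-way up; z is up.
- packed_center (a point): The second, equal coupling (56 x 44 x 70 mm, 150 g), already standing in the basket's other half (the basket's +x half). This point is its centre, half-way up. It is to stay there.
- basket: Steel wire basket, 300 mm (its x) by 150 mm (its y), walls 4 mm thick, 40 mm high, floor 4 mm, empty 320 to 480 g; low divider at x = 0. A stiff 8 mm wire bail stands across its middle, in its y-z plane: uprights at y = +/-73 mm, from 120 mm up sloping in to a level top bar (straight over y = -50 to +50 mm). Origin: centre of the underside. z up. Stands on the counter at the start.
- basket_grip (a point): Centre of the basket's wooden grip, fixed on top of the bail's bar: a square block 24 x 24 mm, 50 mm tall, its faces square to the basket's axes. 45 mm above the bar's centre line, 200 mm above the basket's underside. Below it there is free wire up to 20 mm above the bar's centre line.
- basket_bar (a point): Middle of the bail's level bar (8 mm thick, along the basket's y), 155 mm above the basket's underside; this is what hangs in the hook. The opening beneath it is about 80 mm high over the couplings.
- empty_half (a point): Centre of the floor (its upper face) of the basket's empty half, 80 mm from the basket's middle towards its -x; the inside of this half is 144 mm (x) by 142 mm (y).
- hook_seat (a point): Seat of the balance's forked hook: where the bar's centre lies when hung. Rides with the hook; 235 mm above the counter unloaded. Two parallel 8 mm prongs 40 mm apart point along the hook's -x (x, y level, z up). Behind (+x) they rise to 14 mm above this point and run level to the carriage on the column, 174 mm behind. The bar goes in over the tips along +x, then down, basket x along hook x.
- hook_tips (a point): Midway between the ends of the hook's two upturned prong tips, 24 mm ahead of the seat (hook's -x) and 16 mm above it; the tips' tops are 4 mm higher still. Rides with the hook.
- hook (a joint): Dip of the sprung hook, in m: 0 unloaded, growing as it moves down; spring 180 N/m, lightly damped (it bobs for about a second when the load changes suddenly); the loaded basket makes it dip 30 to 47 mm; end of travel 65 mm.
- elbow: Bystander: white square downpipe elbow, 56 x 44 mm foot, bent top, about 90 mm tall; origin at the centre of its underside. Leave alone.
- round: Bystander: white round pipe coupling, 62 mm across, 70 mm tall; origin at the centre of its underside. Leave alone.
- carton: Bystander: closed cardboard carton 60 x 80 x 40 mm; origin at the centre of its underside. Leave alone.
There are look-alikes about, which are no part of the job. Leave any red look-alike of the part that bears coupling_center alone. Leave any orange or purple look-alike of the part that bears packed_center alone.

How it is judged:
By the outcome, as a careful person would: the job done as asked, in the order asked, and still so for the second after the job is handed in, with the robot touching nothing.
It also fails if it takes over 67 s, if anything falls off the work surface, if the arm or the gripper's body presses on something with over 40 N, if the wrist force passes 120 N, or if a joint passes its speed limit or range.

## Robot

A 6-joint arm with a two-finger parallel gripper is mounted at the origin on the work surface. World frame = base frame: x ahead of the robot, y to its left, z up, the work surface at z = 0. Lengths are in m, angles in rad, forces in N, time in s.
With the tool pointing down it reaches from about 0.425 to 0.95 m from the base axis. Payload 3.5 kg.
Tool frame: the origin (TCP) lies at the very end of the fingers, on their centre line; the grasp point (between the pads) lies 19 mm behind it (tcp_to_grasp is the distance from the TCP to the grasp point, in m); z points along the fingers, y is the direction in which the jaws open and shut (so a half turn about z gives the same grasp; the last joint's range is limited). The gripper opens to 85 mm and grips with 20 to 120 N. Pads are 22 mm wide; open, the fingers measure 114 mm over their backs; the gripper's body (76 mm by 85 mm) begins 54 mm behind the grasp point. The pads swing forward as they close: fully open they stand 13 mm farther back than shut.
Start: joints at [1.04, 0.286, 1.577, -0, 1.279, -0.15], TCP at [0.251, 0.627, 0.231] pointing down, gripper open.
Joint ranges: [-2.77, 2.77], [-0.9, 2.22], [0.21, 2.48], [-1.53, 4.67], [0.24, 2.81], [-2.84, 2.84]. Speed limits (rad/s): [2.79, 2.79, 3.14, 3.14, 3.14, 3.14].

## Interface

Orientations are given as a unit quaternion [x, y, z, w].
In Python, from plant import * gives the robot as it stands. The module is installed in compiled form; this text tells all that it offers.
- The arm moves only by the tool arm_command, never from a script. Its argument "steps" is a list of rows, each a list of 3 entries, a list of its own where there are three numbers: the turn, a rotation vector about the tool's x, y, z in rad, then the shift along the tool's x, y, z in m, then the gripper command: -1 is shut, 1 is fully open, values between are in proportion. A call has 1 to 12 rows; each row is the pose to reach, as a shift and turn from the pose measured when the call began, along the tool's axes at that moment; what a row does not reach only later rows make up. A row lasts 1/8 s, in which the tool goes at most 62.5 mm and 10.7 degrees, less where a joint would pass 70% of its speed; a pose out of reach is approached as far as the arm can. A call with a gripper value outside its range is refused whole. The fingers move at their own pace and stop on an object; "force" is the grip in N (left out, the last holds). Time passes only in rows, so rows that repeat a pose let the fingers close. It gives the time, the measured TCP pose, the force and the opening at its end, in the units of the state.
- get_state(): the state, without advancing time (a new reading comes with each control period).
- read_camera(name): name is "side" or "top"; returns a dict with "frame" (480x640x3 uint8, red, green, blue), "vfov" (degrees; the focal length in pixels is half the picture's height over the tangent of half this angle, whatever the lens; pixels are square), "cx", "cy" (the principal point, pixels), "position" and "rotation" of the camera in the world. Camera axes: x right, y up, looking along -z (the intrinsics and any distortion apply to the point x, -y, -z); pixel columns grow to the right and rows downward; lengths in m; the calibration is good to about 2 mm. A picture is of the moment at which its call begins. There is no depth.
- sign_off(): hands the job in, once; it reports no verdict.
The state is a dict: "time": time; "qpos": joint angles; "dq": joint speeds; "joint_efforts": joint torques, N m; "eef_pos": TCP position; "tcp_rot": TCP orientation; "contact_force": force on the tool from outside, world axes, zero at the start; "wrist_torque": the same for the moment, N m; "opening": opening from 0.0 (shut) to 1.0 (fully open).
Only numpy, scipy, OpenCV 4.12 (cv2) and the standard library are available. Lean on these libraries where they do the work, as an engineer would, in place of code of your own. Each camera call takes 0.05 s, during which the arm holds its last target.

## Working session

There is one attempt and no reset: what is moved stays moved. The work goes in short steps, Python scripts to look and compute and a tool call to move; the robot and the scene stay as the last step left them, time stands still between calls to the robot, and variables do not carry over. Pictures are saved under pics/ and viewed, and the job is handed in when it is done.

Besides the shell and the picture viewer there is one more tool, called after "Call:" as name(argument=value, ...), one argument or row to a line, values as JSON. arm_command: Moves the arm, as the interface text tells. Its arguments: {"type":"object","properties":{"steps":{"type":"array"},"force":{"type":"number"}},"required":["steps"]}

```bash
mkdir -p pics
python3 - <<'E'
from plant import *
import cv2,pickle
s=get_state();print(s)
for n in("side","top"):
    c=read_camera(n);cv2.imwrite(f"pics/{n}0.png",c["frame"][:,:,::-1])
    print(n,{k:v for k,v in c.items() if k!="frame"})
    pickle.dump(c,open(f"{n}0.pkl","wb"))
E
```

```text
{'time': 0.0, 'qpos': array([ 1.04001747e+00,  2.87174433e-01,  1.57821077e+00,  2.69659458e-05,
        1.27855871e+00, -1.50005017e-01]), 'dq': array([ 0.00119184,  0.0009704 , -0.00043934, -0.00183779,  0.00057891,
       -0.00066003]), 'joint_efforts': array([ 1.28297601e-03, -4.05985773e+01, -2.92620814e+01, -9.44293083e-05,
        5.80991007e-03, -4.23141842e-06]), 'eef_pos': array([0.25048785, 0.62609085, 0.22992303]), 'tcp_rot': array([ 1.89242534e-01,  9.81929672e-01, -1.10386587e-03, -4.04657269e-04]), 'contact_force': array([ 0.21765261, -1.23597842, -0.05894096]), 'wrist_torque': array([0.02905545, 0.02842508, 0.02093002]), 'opening': 1.0024311028443214}
side {'vfov': 50.52233611051001, 'cx': 313.0545219857273, 'cy': 243.77762592629705, 'position': array([0.38666661, 0.71067069, 0.92370494]), 'rotation': array([-0.05191506,  0.39244098,  0.91264454, -0.10185697])}
top {'vfov': 50.26238971129648, 'cx': 319.23192655724205, 'cy': 236.3917577077696, 'position': array([ 0.43696287, -0.06338834,  1.20092786]), 'rotation': array([ 0.04072968, -0.04422316, -0.69663336,  0.71490375])}
```

View pics/side0.png

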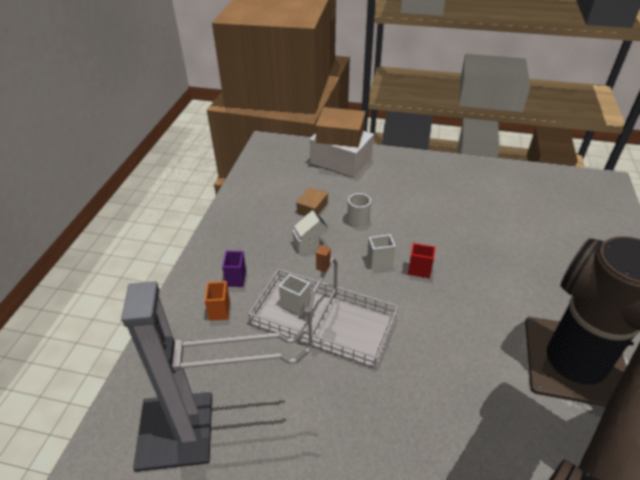

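View pics/top0.png

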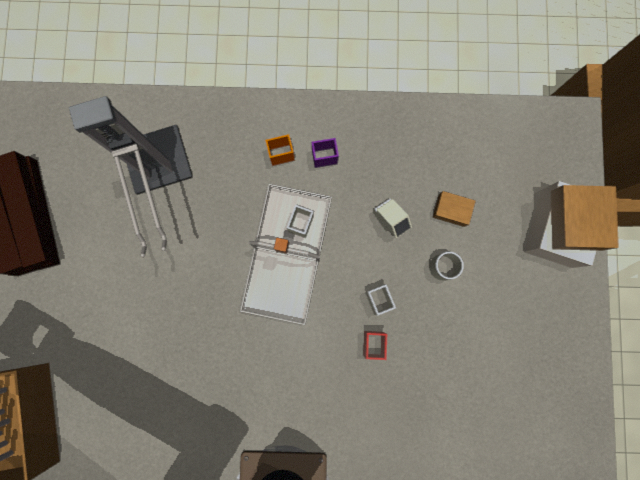

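```bash
cat > h.py <<'E'
import numpy as np,cv2,pickle
from scipy.spatial.transform import Rotation as R
def f(c): return 240/np.tan(np.radians(c["vfov"])/2)
def proj(c,P):
    p=(np.atleast_2d(P)-c["position"])@R.from_quat(c["rotation"]).as_matrix()
    return np.c_[c["cx"]+f(c)*p[:,0]/-p[:,2], c["cy"]-f(c)*p[:,1]/-p[:,2]]
def ray(c,uv):
    uv=np.atleast_2d(uv).astype(float)
    d=np.c_[(uv[:,0]-c["cx"])/f(c),-(uv[:,1]-c["cy"])/f(c),-np.ones(len(uv))]
    return d@R.from_quat(c["rotation"]).as_matrix().T
def at(c,uv,z):
    d=ray(c,uv);return c["position"]+d*((z-c["position"][2])/d[:,2])[:,None]
def crop(c,x0,y0,x1,y1,k,name):
    im=c["frame"][y0:y1,x0:x1,::-1]
    im=cv2.resize(im,None,fx=k,fy=k,interpolation=cv2.INTER_CUBIC)
    for x in range((x0+9)//10*10,x1,10):
        cv2.line(im,((x-x0)*k,0),((x-x0)*k,6 if x%50 else 14),(0,0,255),1)
        if x%50==0: cv2.putText(im,str(x),((x-x0)*k,26),0,.45,(0,0,255))
    for y in range((y0+9)//10*10,y1,10):
        cv2.line(im,(0,(y-y0)*k),(6 if y%50 else 14,(y-y0)*k),(0,0,255),1)
        if y%50==0: cv2.putText(im,str(y),(16,(y-y0)*k),0,.45,(0,0,255))
    cv2.imwrite("pics/"+name,im)
def ld(n): return pickle.load(open(n+".pkl","rb"))
E
python3 - <<'E'
from h import *
t=ld("top0");s=ld("side0")
crop(t,230,170,410,330,4,"t_bask.png")
crop(s,230,220,450,370,3,"s_bask.png")
crop(t,60,80,200,270,3,"t_hook.png")
crop(s,120,270,330,470,3,"s_hook.png")
E
```

```text
(no output)
```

View pics/t_bask.png

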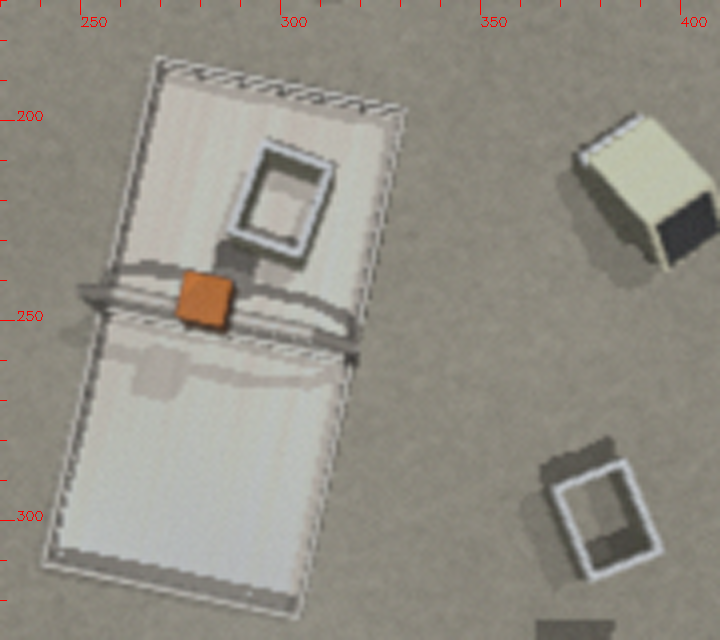

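View pics/s_bask.png

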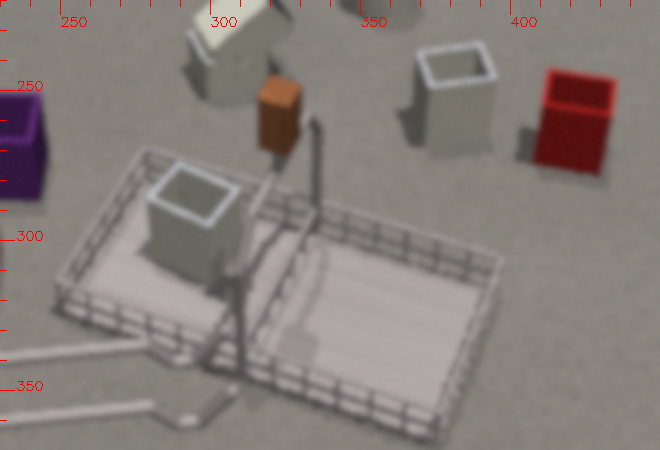

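View pics/t_hook.png

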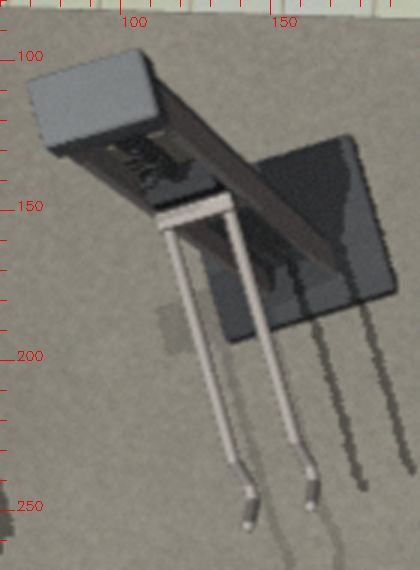

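View pics/s_hook.png

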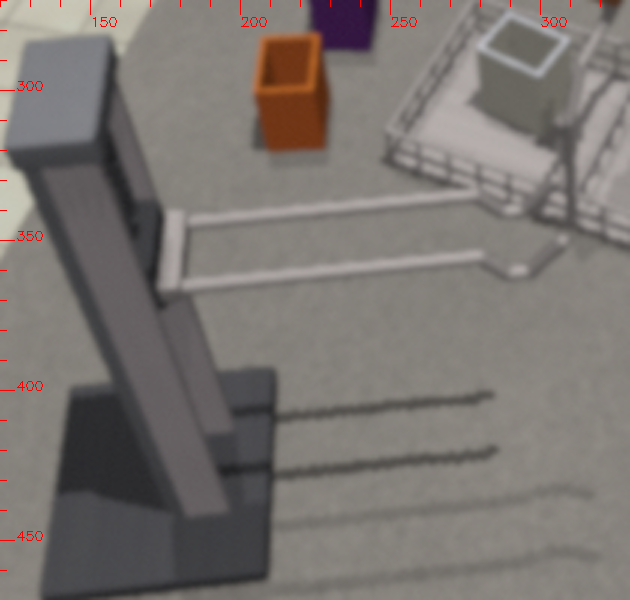

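Run:
```python
from h import *
from scipy.optimize import least_squares
t=ld("top0");s=ld("side0")
def px(a,k,x0,y0): return np.array(a,float)/k+[x0,y0]-0.5+0.5/k
T=lambda a:px(a,4,230,170); S=lambda a:px(a,3,230,220)
D={
'loose':(.07,T([(553,487),(627,459),(663,550),(592,580)]),S([(417,54),(481,43),(497,78),(430,88)]),(.044,.056)),
'packed':(.074,T([(264,140),(334,163),(302,257),(228,229)]),S([(180,161),(240,190),(208,225),(149,199)]),(.044,.056)),
'grip':(.225,T([(183,270),(234,278),(228,330),(177,318)]),S([(268,74),(302,82),(296,103),(259,95)]),0),
'basket':(.04,T([(157,57),(405,108),(298,618),(43,567)]),S([(147,149),(502,260),(437,440),(60,280)]),0)}
for n,(z,a,b,_) in D.items():
    for nm,c,p in(("top",t,a),("side",s,b)):
        P=at(c,p,z);print(n,nm,P[:,:2].mean(0).round(4));
        e=[np.round(np.linalg.norm(P[i,:2]-P[i-1,:2]),4) for i in range(4)]
        ang=[np.round(np.degrees(np.arctan2(*(P[i]-P[i-1])[:2][::-1])),1) for i in range(4)]
        print("  ",e,ang)
print(at(t,px([(249,526),(311,507)],3,60,80),.253),'tips top')
print(at(s,px([(566,240)],3,120,270),.253),'tips side')
print(at(t,px([(234,462),(295,441)],3,60,80),.249),'bend top')
print(at(s,px([(477,191),(483,256)],3,120,270),.249),'bend side')
print(at(t,px([(168,226),(230,207)],3,60,80),.249),'carr')
print(at(s,px([(187,219),(182,285)],3,120,270),.249),'carr side')
print(at(s,px([(513,212),(518,274)],3,120,270),.235),'seat side')
print(at(t,px([(252,492),(313,472)],3,60,80),.235),'seat')
```

```text
loose top [ 0.4381 -0.2081]
   [np.float64(0.0547), np.float64(0.0437), np.float64(0.0532), np.float64(0.0424)] [np.float64(23.8), np.float64(-68.0), np.float64(-157.6), np.float64(114.0)]
loose side [ 0.4412 -0.2103]
   [np.float64(0.0411), np.float64(0.0555), np.float64(0.043), np.float64(0.0561)] [np.float64(-66.8), np.float64(-153.8), np.float64(114.2), np.float64(24.2)]
packed top [ 0.6113 -0.0237]
   [np.float64(0.0539), np.float64(0.0412), np.float64(0.0558), np.float64(0.044)] [np.float64(-20.0), np.float64(-106.9), np.float64(163.0), np.float64(70.6)]
packed side [ 0.6139 -0.0253]
   [np.float64(0.0444), np.float64(0.0552), np.float64(0.0414), np.float64(0.0517)] [np.float64(-106.4), np.float64(159.6), np.float64(68.9), np.float64(-17.3)]
grip top [0.5376 0.0062]
   [np.float64(0.0233), np.float64(0.0248), np.float64(0.0252), np.float64(0.0251)] [np.float64(-5.0), np.float64(-97.5), np.float64(175.3), np.float64(78.2)]
grip side [0.5409 0.0032]
   [np.float64(0.0209), np.float64(0.0238), np.float64(0.0202), np.float64(0.0254)] [np.float64(-93.8), np.float64(173.4), np.float6
[... 318 characters left out ...]
.3004)] [np.float64(-100.4), np.float64(169.5), np.float64(81.3), np.float64(-14.6)]
[[0.50818173 0.25974006 0.253     ]
 [0.52095834 0.22224312 0.253     ]] tips top
[[0.50957178 0.25923395 0.253     ]] tips side
[[0.54821257 0.27310677 0.249     ]
 [0.56242012 0.23598852 0.249     ]] bend top
[[0.56495716 0.23611777 0.249     ]
 [0.55040895 0.27567887 0.249     ]] bend side
[[0.69800389 0.32518665 0.249     ]
 [0.71147778 0.28675434 0.249     ]] carr
[[0.71203583 0.287532   0.249     ]
 [0.69766064 0.32654339 0.249     ]] carr side
[[0.54549399 0.23560967 0.235     ]
 [0.53265399 0.27348455 0.235     ]] seat side
[[0.53108246 0.26542356 0.235     ]
 [0.54479402 0.22778178 0.235     ]] seat
```

```bash
cat >> h.py <<'E'
def goal(p,jaw,st=None,ref=None):
    "TCP xyz, jaw yaw deg (world angle of tool y) -> turn, shift rel. to the present pose"
    if st is None:
        from plant import get_state; st=get_state()
    R0=R.from_quat(st["tcp_rot"]); a=np.radians(jaw)
    y=np.array([np.cos(a),np.sin(a),0]);z=np.array([0,0,-1.]);x=np.cross(y,z)
    Rt=R.from_matrix(np.c_[x,y,z])
    return (R0.inv()*Rt).as_rotvec().round(3).tolist(), R0.inv().apply(np.array(p)-st["eef_pos"]).round(4).tolist()
E
python3 - <<'E'
from h import *
print(goal([.45,.1,.30],1)); print(goal([.4395,-.209,.16],-66))
E
```

```text
([-0.002, 0.001, 1.173], [-0.3807, -0.4145, -0.0692])
([-0.001, 0.002, 2.342], [-0.4858, -0.7049, 0.0714])
```

Call:
arm_command(
  steps=[
    [[0,0,0.12],[-0.04,-0.04,-0.01],1],
    [[0,0,0.24],[-0.08,-0.08,-0.02],1],
    [[0,0,0.36],[-0.12,-0.125,-0.03],1],
    [[0,0,0.48],[-0.16,-0.17,-0.04],1],
    [[0,0,0.6],[-0.2,-0.215,-0.05],1],
    [[0,0,0.72],[-0.24,-0.26,-0.06],1],
    [[0,0,0.84],[-0.28,-0.3,-0.07],1],
    [[0,0,0.96],[-0.32,-0.345,-0.07],1],
    [[0,0,1.08],[-0.355,-0.385,-0.07],1],
    [[0,0,1.17],[-0.38,-0.415,-0.07],1],
  ],
  force=40,
)

```text
time: 1.35
eef_pos: [0.4493, 0.0977, 0.3005]
tcp_rot: [0.702, 0.712, -0.001, 0.0]
contact_force: [1.0, 0.1, -1.0]
opening: 0.998
```

Run:
```python
from h import *
print(goal([.4395,-.209,.16],-66))
```

```text
([-0.0, 0.003, 1.167], [-0.3062, -0.0143, 0.1411])
```

Call:
arm_command(
  steps=[
    [[0,0,0.15],[-0.05,0,0],1],
    [[0,0,0.3],[-0.1,0,0],1],
    [[0,0,0.45],[-0.15,-0.005,0],1],
    [[0,0,0.6],[-0.2,-0.01,0.03],1],
    [[0,0,0.75],[-0.25,-0.014,0.06],1],
    [[0,0,0.9],[-0.306,-0.014,0.1],1],
    [[0,0,1.05],[-0.306,-0.014,0.141],1],
    [[0,0,1.167],[-0.306,-0.014,0.141],1],
    [[0,0.003,1.167],[-0.306,-0.014,0.141],1],
  ],
)

```text
time: 2.48
eef_pos: [0.4392, -0.2086, 0.1591]
tcp_rot: [0.978, 0.208, -0.001, -0.001]
contact_force: [-0.7, -0.4, -0.1]
opening: 1.002
```

Run:
```python
from h import *
from plant import *
print(goal([.4395,-.209,.025],-66))
for n in("top","side"):
    c=read_camera(n);pickle.dump(c,open(n+"1.pkl","wb"))
    u,v=proj(c,get_state()["eef_pos"])[0].astype(int)
    crop(c,max(u-90,0),max(v-80,0),u+90,v+70,4,n+"1.png")
```

```text
([-0.002, 0.001, 0.001], [0.0002, 0.0008, 0.1341])
```

View pics/side1.png

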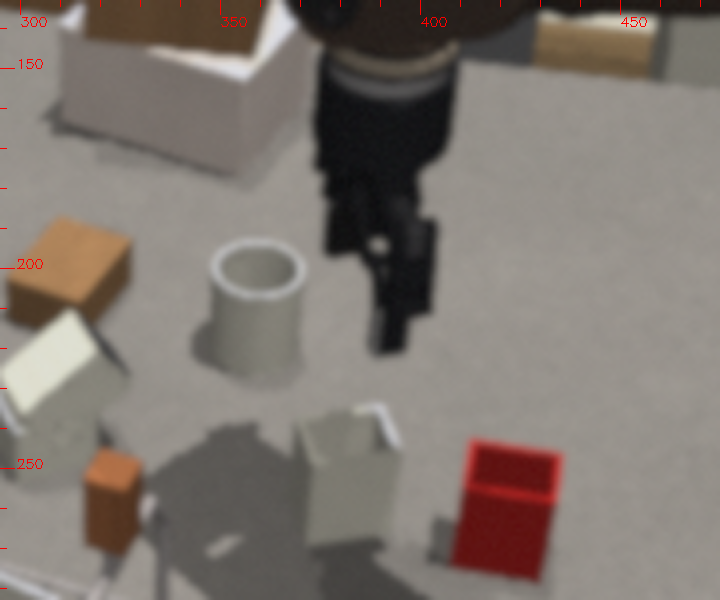

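View pics/top1.png

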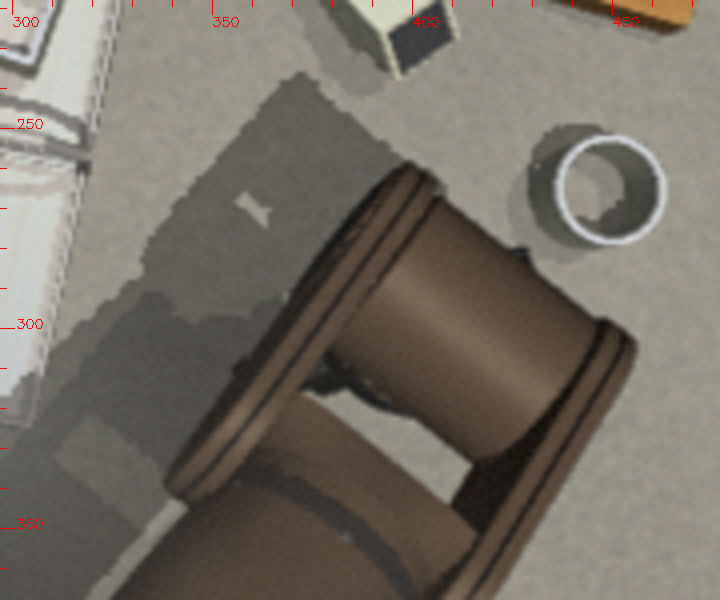

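The loose coupling is the white open square sleeve (top image ≈ (381,300), side ≈ (380,252)). The red sleeve beside it is the look-alike, the round one and the bent elbow are bystanders, and orange and purple stand by the hook. I'll descend on the white one.

Call:
arm_command(
  steps=[
    [[0,0,0],[0,0,0.04],1],
    [[0,0,0],[0,0.001,0.08],1],
    [[0,0,0],[0,0.001,0.11],1],
    [[0,0,0],[0,0.001,0.134],1],
    [[0,0,0],[0,0.001,0.134],1],
    [[0,0,0],[0,0.001,0.134],-1],
    [[0,0,0],[0,0.001,0.134],-1],
    [[0,0,0],[0,0.001,0.134],-1],
    [[0,0,0],[0,0.001,0.134],-1],
    [[0,0,0],[0,0.001,0.134],-1],
    [[0,0,0],[0,0.001,0.134],-1],
  ],
  force=40,
)

```text
time: 3.95
eef_pos: [0.4414, -0.2103, 0.028]
tcp_rot: [0.978, 0.209, 0.001, 0.001]
contact_force: [-0.4, 0.8, 6.8]
opening: 0.51
```

Call:
arm_command(
  steps=[
    [[0,0,0],[0,0,-0.01],-1],
    [[0,0,0],[0,0,-0.03],-1],
    [[0,0,0],[0,0,-0.06],-1],
    [[0,0,0],[0,0,-0.09],-1],
    [[0,0,0],[0,0,-0.11],-1],
    [[0,0,0],[0,0,-0.11],-1],
    [[0,0,0],[0,0,-0.11],-1],
    [[0,0,0],[0,0,-0.11],-1],
    [[0,0,0],[0,0,-0.11],-1],
  ],
)

```text
time: 5.08
eef_pos: [0.4406, -0.2099, 0.137]
tcp_rot: [0.978, 0.209, 0.0, -0.0]
contact_force: [0.6, 0.2, -1.6]
opening: 0.511
```

Run:
```python
from h import *
from plant import *
F=[]
for i in range(4):
    c=read_camera("side");F.append(get_state()["contact_force"])
print(np.array(F).round(2))
pickle.dump(c,open("side2.pkl","wb"))
u,v=proj(c,get_state()["eef_pos"])[0].astype(int)
crop(c,u-90,v-70,u+90,v+70,4,"side2.png")
b=np.array([.5385,.005]);a=np.radians(-10.2);ux=np.array([np.cos(a),np.sin(a)]);uy=np.array([-ux[1],ux[0]])
print(get_state()["eef_pos"],get_state()["opening"])
p=b-.08*ux+.01*uy
print(p,goal([*p,.20],-100.2))
```

```text
[[ 0.23 -0.   -1.85]
 [ 0.83 -0.42 -2.14]
 [ 0.91 -0.19 -1.49]
 [ 0.81 -0.27 -1.14]]
[ 0.44107367 -0.21016067  0.13776201] 0.5084918240438877
[0.4615352  0.02900874] ([0.001, -0.002, 0.599], [0.1165, -0.2098, -0.0623])
```

View pics/side2.png

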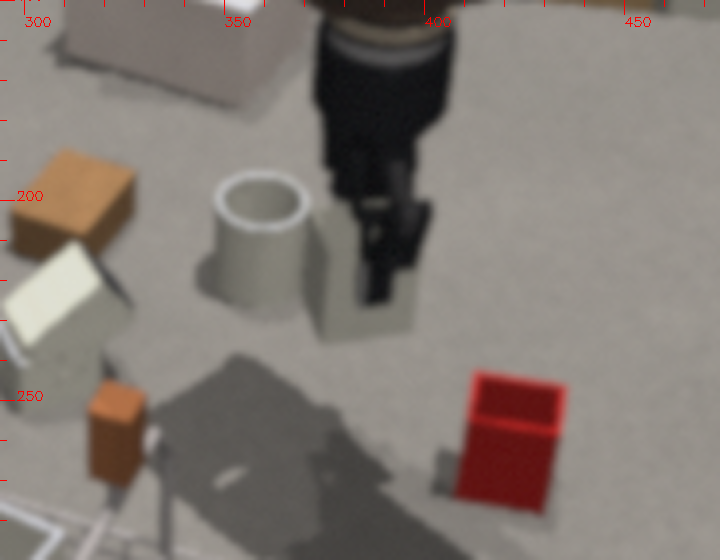

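Run:
```python
from plant import *
import numpy as np
F=[]
for i in range(40):
    read_camera("side");F.append(get_state()["contact_force"])
F=np.array(F);print(F.mean(0),F.std(0),F.std(0)/40**.5)
```

```text
[ 0.03112121  0.13748577 -1.59514284] [0.49635542 0.47517756 0.40311501] [0.07848068 0.07513217 0.06373808]
```

```bash
cat >> h.py <<'E'
b=np.array([.5385,.005]);_a=np.radians(-10.2);ux=np.array([np.cos(_a),np.sin(_a)]);uy=np.array([-ux[1],ux[0]])
E
python3 - <<'E'
from h import *
p=b-.075*ux+.014*uy
print(p,goal([*p,.16],-100.2))
E
```

```text
[0.46716452 0.03206009] ([0.001, -0.002, 0.599], [0.1228, -0.2104, -0.0221])
```

Call:
arm_command(
  steps=[
    [[0,0,0.1],[0.02,-0.035,-0.022],-1],
    [[0,0,0.2],[0.04,-0.07,-0.022],-1],
    [[0,0,0.3],[0.06,-0.105,-0.022],-1],
    [[0,0,0.4],[0.08,-0.14,-0.022],-1],
    [[0,0,0.5],[0.1,-0.175,-0.022],-1],
    [[0,0,0.599],[0.123,-0.21,-0.022],-1],
    [[0,0,0.599],[0.123,-0.21,-0.022],-1],
    [[0,-0.001,0.599],[0.123,-0.21,-0.022],-1],
  ],
)

```text
time: 8.28
eef_pos: [0.4674, 0.0316, 0.1598]
tcp_rot: [0.996, -0.088, 0.001, 0.001]
contact_force: [0.3, -0.2, -1.1]
opening: 0.511
```

Run:
```python
from h import *
from plant import *
p=b-.075*ux+.014*uy
print(get_state()["eef_pos"],goal([*p,.034],-100.2))
for n in("top","side"):
    c=read_camera(n)
    u,v=proj(c,get_state()["eef_pos"])[0].astype(int)
    crop(c,u-90,v-70,u+90,v+70,4,n+"3.png")
```

```text
[0.46744833 0.03155493 0.15984647] ([0.001, -0.001, 0.001], [-0.0006, -0.0006, 0.1258])
```

View pics/side3.png

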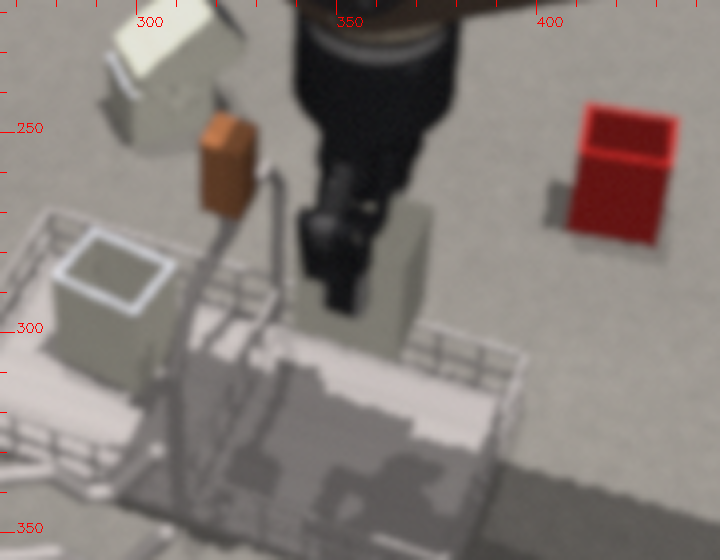

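View pics/top3.png

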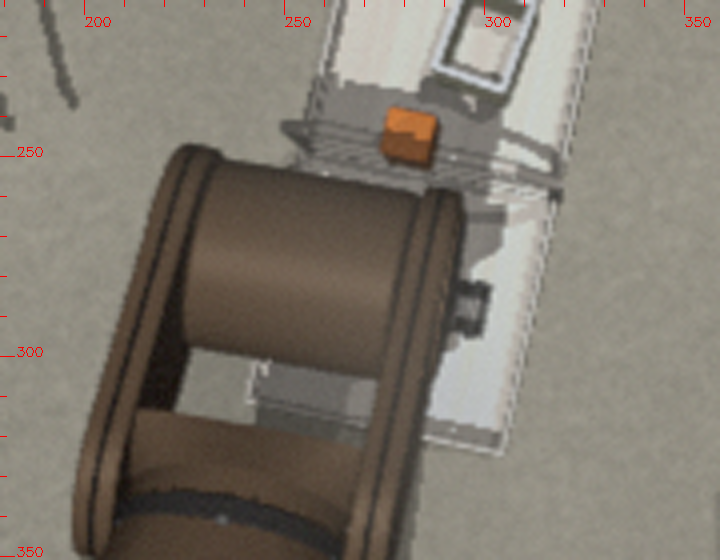

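Run:
```python
from h import *
t=ld("top0")
for z in (.3,.35,.4):
    P=at(t,[(261,252),(289,258),(226,247)],z)[:,:2]-b
    print(z,(P@ux).round(3),(P@uy).round(3))
s=ld("side0")
# brown/black border in side view at about px (355,232)
for z in (.28,.3,.33,.36): print(z, proj(s,[.467,.032,z]).round(0))
```

```text
0.3 [-0.028 -0.029 -0.032] [ 0.026 -0.025  0.088]
0.35 [-0.031 -0.032 -0.035] [ 0.02  -0.028  0.079]
0.4 [-0.035 -0.035 -0.038] [ 0.014 -0.031  0.069]
0.28 [[359. 244.]]
0.3 [[360. 236.]]
0.33 [[361. 224.]]
0.36 [[362. 211.]]
```

Call:
arm_command(
  steps=[
    [[0,0,0],[-0.001,-0.001,0.03],-1],
    [[0,0,0],[-0.001,-0.001,0.06],-1],
    [[0,0,0],[-0.001,-0.001,0.09],-1],
    [[0,0,0],[-0.001,-0.001,0.11],-1],
    [[0,0,0],[-0.001,-0.001,0.12],-1],
    [[0,0,0],[-0.001,-0.001,0.125],-1],
    [[0,0,0],[-0.001,-0.001,0.127],-1],
    [[0,0,0],[-0.001,-0.001,0.128],-1],
  ],
)

```text
time: 9.38
eef_pos: [0.4675, 0.0318, 0.0325]
tcp_rot: [0.996, -0.089, 0.001, 0.001]
contact_force: [0.3, -0.2, -1.4]
opening: 0.51
```

Call:
arm_command(
  steps=[
    [[0,0,0],[0,0,0.0015],-1],
    [[0,0,0],[0,0,0.0015],-1],
    [[0,0,0],[0,0,0.0015],-1],
  ],
)

```text
time: 9.75
eef_pos: [0.4677, 0.0318, 0.032]
tcp_rot: [0.996, -0.089, 0.001, 0.001]
contact_force: [-3.0, -1.0, 6.0]
opening: 0.51
```

Call:
arm_command(
  steps=[
    [[0,0,0],[0,0,0],-0.2],
    [[0,0,0],[0,0,0],0.1],
    [[0,0,0],[0,0,0],0.4],
    [[0,0,0],[0,0,0],0.4],
    [[0,0,0],[0,0,-0.01],0.4],
    [[0,0,0],[0,0,-0.04],0.4],
    [[0,0,0],[0,0,-0.08],0.4],
    [[0,0,0],[0,0,-0.13],0.4],
    [[0,0,0],[0,0,-0.18],0.4],
    [[0,0,0],[0,0,-0.23],0.4],
    [[0,0,0],[0,0,-0.25],0.4],
    [[0,0,0],[0,0,-0.25],0.4],
  ],
)

```text
time: 11.25
eef_pos: [0.468, 0.0321, 0.2848]
tcp_rot: [0.996, -0.089, 0.004, 0.001]
contact_force: [-0.0, -0.6, -0.1]
opening: 0.696
```

Run:
```python
from h import *
from plant import *
for n in("top","side"):
    c=read_camera(n);pickle.dump(c,open(n+"4.pkl","wb"))
    crop(c,230,170,410,330,4,n+"4.png")
    if n=="side": crop(c,230,220,430,370,4,n+"4.png")
print(get_state()["contact_force"])
for z in (.19,.3):print(goal([*b,z],-10.2))
```

```text
[ 0.00300112 -0.61000966  0.19234449]
([0.002, -0.0, -1.571], [0.0755, 0.014, 0.0914])
([0.002, -0.0, -1.571], [0.0757, 0.0141, -0.0186])
```

View pics/side4.png

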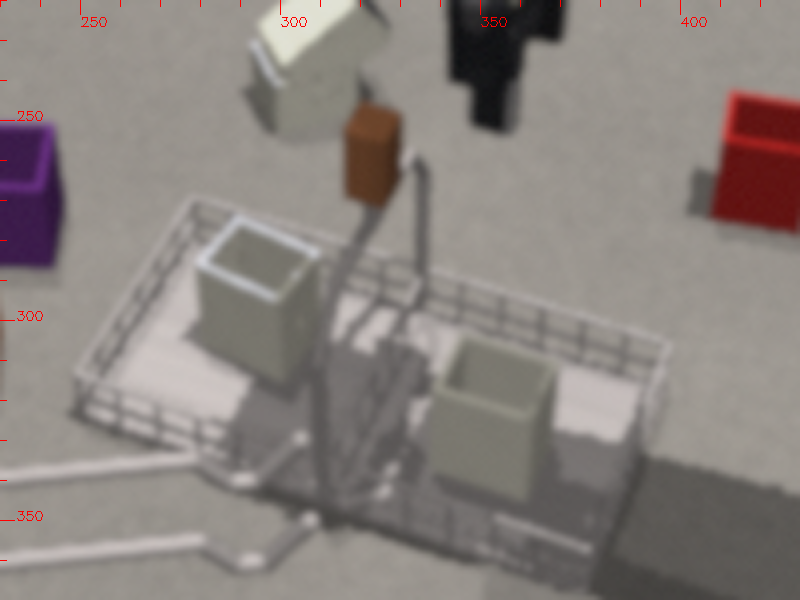

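View pics/top4.png

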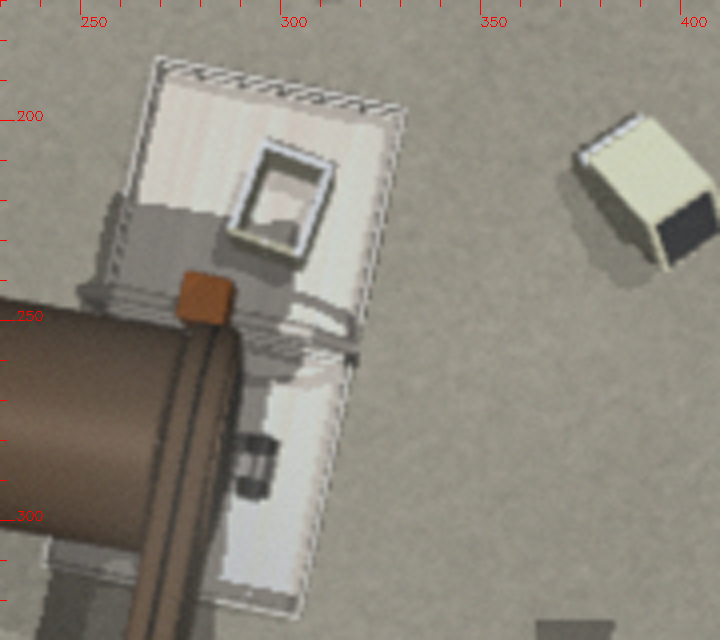

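Call:
arm_command(
  steps=[
    [[0,0,-0.17],[0.02,0,-0.02],0.4],
    [[0,0,-0.35],[0.04,0.01,-0.02],0.4],
    [[0,0,-0.52],[0.06,0.014,-0.02],0.4],
    [[0,0,-0.7],[0.076,0.014,-0.02],0.4],
    [[0,0,-0.87],[0.076,0.014,-0.02],0.4],
    [[0,0,-1.05],[0.076,0.014,-0.02],0.4],
    [[0,0,-1.22],[0.076,0.014,-0.02],0.4],
    [[0,0,-1.4],[0.076,0.014,-0.02],0.4],
    [[0,0,-1.571],[0.076,0.014,-0.02],0.4],
    [[0,0,-1.571],[0.076,0.014,-0.02],0.4],
  ],
)

```text
time: 12.6
eef_pos: [0.538, 0.0052, 0.2991]
tcp_rot: [0.768, 0.641, -0.001, -0.0]
contact_force: [0.7, 0.9, 0.6]
opening: 0.698
```

Run:
```python
from h import *
from plant import *
print(goal([.539,.005,.187],-10.2))
c=read_camera("side")
crop(c,250,190,410,330,5,"side5.png")
```

```text
([-0.002, 0.001, -0.002], [0.0002, 0.0012, 0.1121])
```

View pics/side5.png

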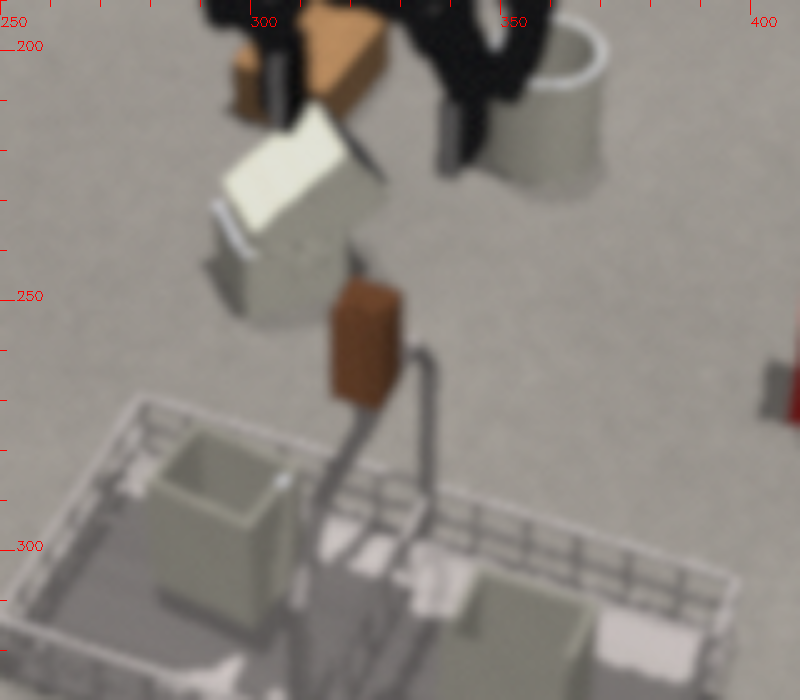

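Call:
arm_command(
  steps=[
    [[0,0,0],[0,0.001,0.04],0.4],
    [[0,0,0],[0,0.001,0.08],0.4],
    [[0,0,0],[0,0.001,0.1],0.4],
    [[0,0,0],[0,0.001,0.112],0.4],
    [[0,0,0],[0,0.001,0.112],0.4],
    [[0,0,0],[0,0.001,0.112],-1],
    [[0,0,0],[0,0.001,0.112],-1],
    [[0,0,0],[0,0.001,0.112],-1],
    [[0,0,0],[0,0.001,0.112],-1],
    [[0,0,0],[0,0.001,0.112],-1],
    [[0,0,0],[0,0.001,0.112],-1],
  ],
  force=80,
)

```text
time: 14.02
eef_pos: [0.5397, 0.0047, 0.1891]
tcp_rot: [0.768, 0.64, -0.0, 0.001]
contact_force: [-0.4, 0.4, 6.1]
opening: 0.269
```

Run:
```python
from h import *
from plant import *
s=get_state();print(s["eef_pos"],s["contact_force"],s["wrist_torque"],s["opening"])
c=read_camera("side")
crop(c,230,190,430,340,4,"side6.png")
```

```text
[0.53970217 0.00473947 0.18905129] [-0.36839401  0.43109852  6.12633865] [0.03182672 0.23323246 0.04619897] 0.26902520300018173
```

View pics/side6.png

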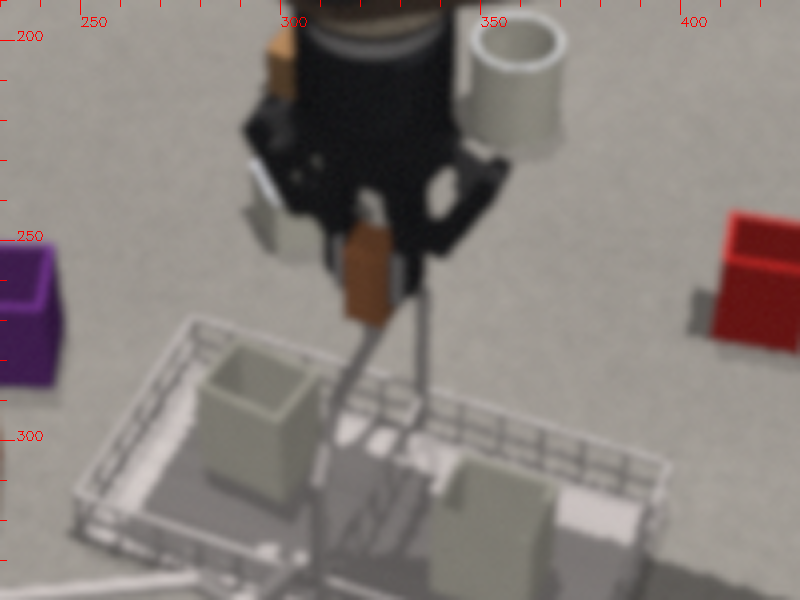

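Call:
arm_command(
  steps=[
    [[0,0,0],[0,0,-0.004],-1],
    [[0,0,0],[0,0,-0.012],-1],
    [[0,0,0],[0,0,-0.03],-1],
    [[0,0,0],[0,0,-0.055],-1],
    [[0,0,0],[0,0,-0.08],-1],
    [[0,0,0],[0,0,-0.105],-1],
    [[0,0,0],[0,0,-0.125],-1],
    [[0,0,0],[0,0,-0.135],-1],
    [[0,0,0],[0,0,-0.135],-1],
    [[0,0,0],[0,0,-0.135],-1],
    [[0,0,0],[0,0,-0.135],-1],
  ],
)

```text
time: 15.45
eef_pos: [0.5391, 0.005, 0.3226]
tcp_rot: [0.768, 0.64, -0.001, -0.0]
contact_force: [-0.6, -0.1, -7.4]
opening: 0.27
```

Run:
```python
from h import *
from plant import *
F=[]
for i in range(10):
    c=read_camera("side");s=get_state();F.append(np.r_[s["contact_force"],s["wrist_torque"]])
print(np.mean(F,0).round(3),s["eef_pos"],s["tcp_rot"],s["opening"])
crop(c,230,150,430,300,4,"side7.png")
for p,j in(([.47,.09,.324],5),([.4486,.2186,.324],18.9)): print(goal(p,j))
```

```text
[-3.760e-01  7.100e-02 -6.956e+00 -1.900e-02 -5.000e-03  1.900e-02] [0.53963148 0.00493071 0.32406763] [ 7.68211585e-01  6.40195620e-01 -1.89264441e-04  7.02574900e-04] 0.269424875753356
([0.001, 0.001, -0.269], [0.0711, -0.0838, -0.0001])
([0.001, 0.001, -0.511], [0.1938, -0.1281, -0.0003])
```

View pics/side7.png

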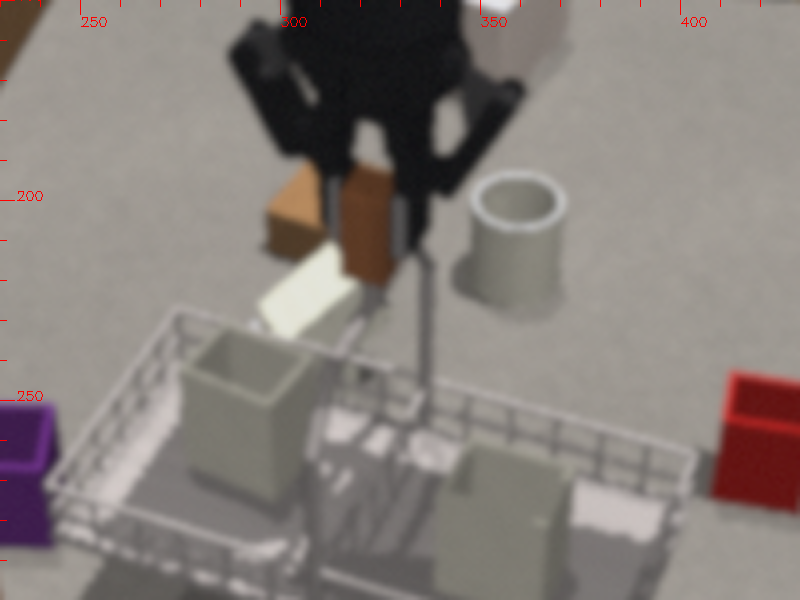

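Call:
arm_command(
  steps=[
    [[0,0,-0.03],[0.01,-0.012,0],-1],
    [[0,0,-0.09],[0.028,-0.033,0],-1],
    [[0,0,-0.16],[0.048,-0.057,0],-1],
    [[0,0,-0.23],[0.068,-0.078,0],-1],
    [[0,0,-0.3],[0.092,-0.09,0],-1],
    [[0,0,-0.36],[0.117,-0.1,0],-1],
    [[0,0,-0.42],[0.142,-0.11,0],-1],
    [[0,0,-0.47],[0.167,-0.12,0],-1],
    [[0,0,-0.5],[0.184,-0.126,0],-1],
    [[0,0,-0.511],[0.194,-0.128,0],-1],
    [[0,0,-0.511],[0.194,-0.128,0],-1],
    [[0,0,-0.511],[0.194,-0.128,0],-1],
  ],
)

```text
time: 17.45
eef_pos: [0.4489, 0.2182, 0.3236]
tcp_rot: [0.582, 0.813, -0.001, 0.001]
contact_force: [0.4, 0.0, -6.9]
opening: 0.27
```

Run:
```python
from h import *
from plant import *
s=get_state();print(s["eef_pos"],s["opening"],s["contact_force"])
for n in("side","top"):
    c=read_camera(n);pickle.dump(c,open(n+"8.pkl","wb"))
    if n=="side":crop(c,150,200,390,400,3,n+"8.png")
    else: crop(c,60,110,300,310,3,n+"8.png")
print(goal([.5387,.2494,.324],18.9))
```

```text
[0.44890795 0.218207   0.32360835] 0.27013121341370316 [ 0.37255358  0.04722424 -6.9276052 ]
([-0.0, 0.002, -0.001], [0.0006, 0.095, -0.0003])
```

View pics/side8.png

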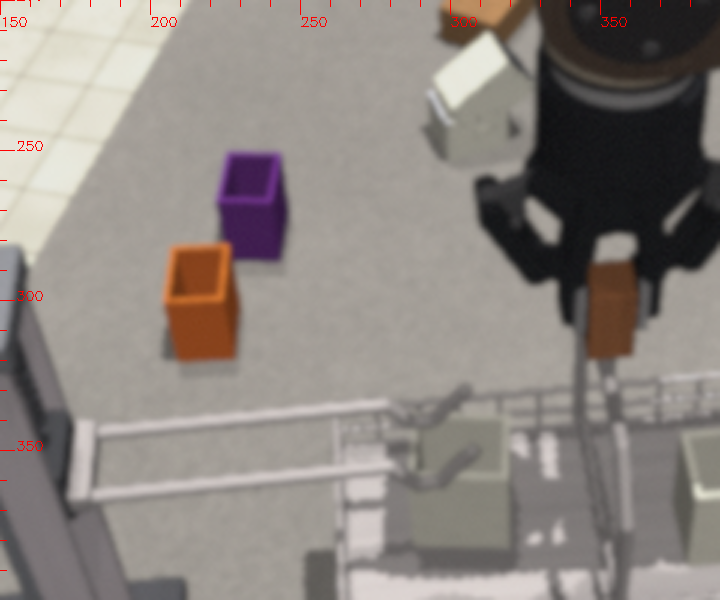

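View pics/top8.png

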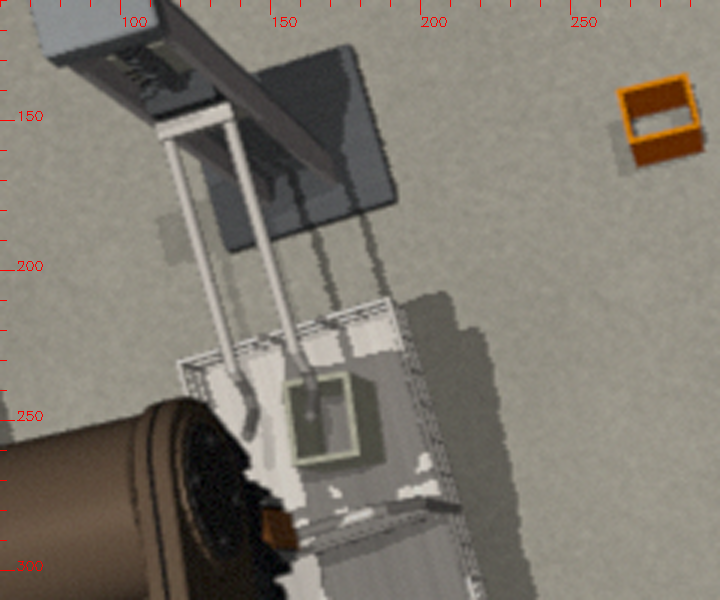

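Run:
```python
from h import *
s=ld("side8")
p=np.array([(464,391),(473,455)])/3+[150,200]-.33
print(at(s,p,.253), at(s,p,.253).mean(0)+.024*np.array([.946,.324,0]))
# bail bar near the grip bottom
```

```text
[[0.52484544 0.22347516 0.253     ]
 [0.51036982 0.26261484 0.253     ]] [0.54031163 0.250821   0.253     ]
```

Call:
arm_command(
  steps=[
    [[0,0,0],[0,0.006,0],-1],
    [[0,0,0],[0,0.018,0],-1],
    [[0,0,0],[0,0.034,0],-1],
    [[0,0,0],[0,0.052,0],-1],
    [[0,0,0],[0,0.07,0],-1],
    [[0,0,0],[0,0.084,0],-1],
    [[0,0,0],[0,0.092,0],-1],
    [[0,0,0],[0,0.095,0],-1],
    [[0,0,0],[0,0.095,0],-1],
    [[0,0,0],[0,0.095,0],-1],
  ],
)

```text
time: 18.8
eef_pos: [0.5385, 0.2488, 0.3238]
tcp_rot: [0.582, 0.813, -0.001, 0.001]
contact_force: [0.5, -0.5, -6.8]
opening: 0.27
```

Run:
```python
from h import *
from plant import *
s=get_state();print(s["eef_pos"],s["opening"],s["contact_force"],s["wrist_torque"])
c=read_camera("side")
crop(c,180,230,360,380,4,"side9.png")
print(goal([.539,.2496,.269],18.9))
```

```text
[0.53849645 0.2487787  0.32376955] 0.26988892955397137 [ 0.53071171 -0.51615672 -6.8137928 ] [-0.05601164 -0.04136297 -0.01516658]
([-0.0, 0.002, -0.001], [0.0007, 0.0007, 0.0548])
```

View pics/side9.png

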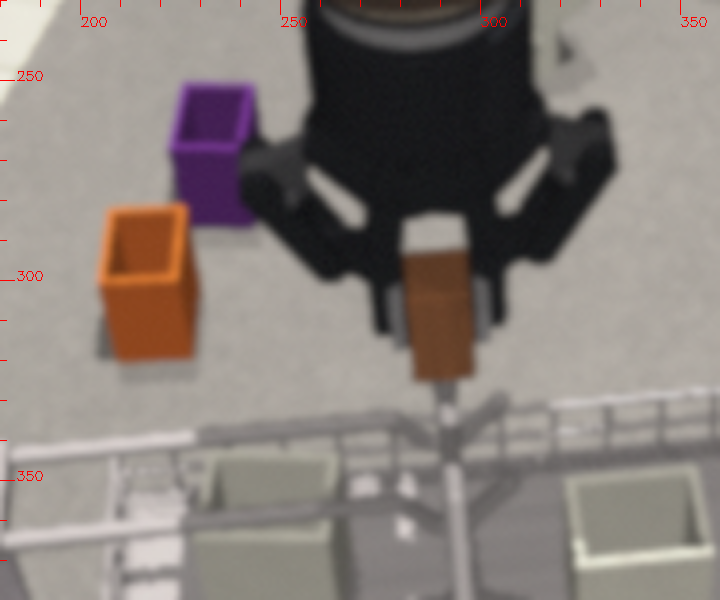

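Call:
arm_command(
  steps=[
    [[0,0,0],[0.0005,0.001,0.01],-1],
    [[0,0,0],[0.0005,0.001,0.022],-1],
    [[0,0,0],[0.0005,0.001,0.034],-1],
    [[0,0,0],[0.0005,0.001,0.042],-1],
    [[0,0,0],[0.0005,0.001,0.048],-1],
    [[0,0,0],[0.0005,0.001,0.053],-1],
    [[0,0,0],[0.0005,0.001,0.058],-1],
    [[0,0,0],[0.0005,0.001,0.062],-1],
    [[0,0,0],[0.0005,0.001,0.065],-1],
    [[0,0,0],[0.0005,0.001,0.065],-1],
  ],
)

```text
time: 20.1
eef_pos: [0.5395, 0.2495, 0.259]
tcp_rot: [0.582, 0.813, -0.0, 0.001]
contact_force: [-0.1, -0.1, -4.8]
opening: 0.273
```

Run:
```python
from h import *
from plant import *
F=[]
for i in range(5):
    c=read_camera("side");s=get_state();F.append(np.r_[s["contact_force"],s["wrist_torque"]])
print(np.mean(F,0).round(2),s["eef_pos"],s["opening"])
crop(c,180,230,360,380,4,"side10.png")
```

```text
[-0.14 -0.17 -4.85  0.   -0.    0.01] [0.53950084 0.24950009 0.25917581] 0.27038786064578385
```

View pics/side10.png

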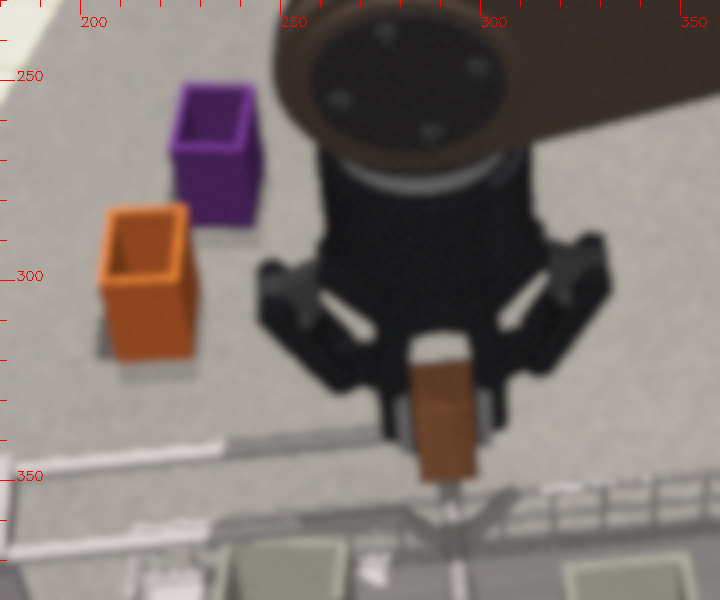

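Call:
arm_command(
  steps=[
    [[0,0,0],[0,0,0.003],-1],
    [[0,0,0],[0,0,0.006],-1],
    [[0,0,0],[0,0,0.009],-1],
    [[0,0,0],[0,0,0.012],-1],
    [[0,0,0],[0,0,0.015],-1],
    [[0,0,0],[0,0,0.018],-1],
    [[0,0,0],[0,0,0.021],-1],
    [[0,0,0],[0,0,0.024],-1],
    [[0,0,0],[0,0,0.026],-1],
    [[0,0,0],[0,0,0.027],-1],
    [[0,0,0],[0,0,0.027],-1],
    [[0,0,0],[0,0,0.027],-1],
  ],
)

```text
time: 21.85
eef_pos: [0.5396, 0.2495, 0.2324]
tcp_rot: [0.582, 0.813, -0.0, 0.001]
contact_force: [-3.0, 0.1, -0.2]
opening: 0.272
```

Run:
```python
from h import *
from plant import *
F=[]
for i in range(12):
    c=read_camera("side");s=get_state();F.append(np.r_[s["contact_force"],s["wrist_torque"]])
print(np.mean(F,0).round(2),s["eef_pos"],s["opening"])
crop(c,180,250,360,400,4,"side11.png")
```

```text
[-1.48 -0.18 -0.22  0.    0.3   0.  ] [0.53958766 0.24949376 0.23223517] 0.2736860062998465
```

View pics/side11.png

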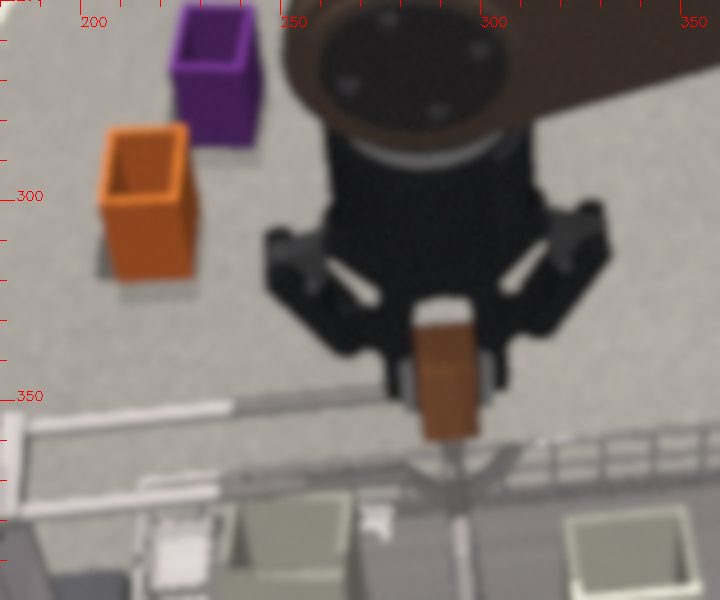

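Call:
arm_command(
  steps=[
    [[0,0,0],[0,-0.001,0],-1],
    [[0,0,0],[0,-0.001,0],-1],
    [[0,0,0],[0,-0.001,0],-1],
  ],
)

```text
time: 22.82
eef_pos: [0.5393, 0.2494, 0.2327]
tcp_rot: [0.582, 0.813, 0.001, 0.002]
contact_force: [1.2, 1.6, -1.1]
opening: 0.274
```

Run:
```python
from h import *
from plant import *
F=[]
for i in range(12):
    c=read_camera("top");s=get_state();F.append(np.r_[s["contact_force"],s["wrist_torque"]])
print(np.array(F)[::3].round(2),np.mean(F,0).round(2),s["eef_pos"],s["opening"])
crop(c,60,110,260,310,3,"top11.png")
```

```text
[[ 1.51  1.45 -0.55  0.28 -0.4  -0.02]
 [ 2.99  0.91 -0.17  0.33 -0.55 -0.03]
 [ 3.88  3.04 -1.31  0.39 -0.74  0.03]
 [ 4.43  2.27 -0.25  0.37 -0.76 -0.02]] [ 3.11  1.71 -0.45  0.37 -0.66  0.01] [0.53917404 0.24932575 0.23252864] 0.26960977454595747
```

View pics/top11.png

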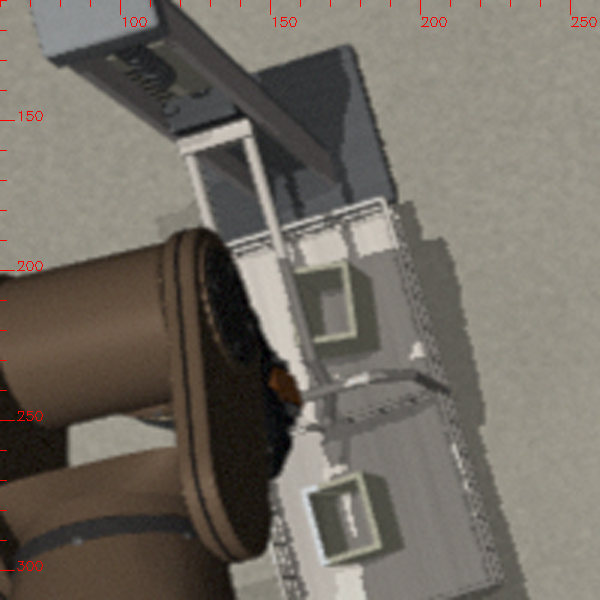

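Call:
arm_command(
  steps=[
    [[0,0,0],[0,0.0006,0.0005],-1],
    [[0,0,0],[0,0.0006,0.0005],-1],
    [[0,0,0],[0,0.0006,0.0005],-1],
  ],
)

```text
time: 23.8
eef_pos: [0.5394, 0.2494, 0.2318]
tcp_rot: [0.582, 0.813, 0.0, 0.001]
contact_force: [1.7, 0.6, 0.7]
opening: 0.27
```

Run:
```python
from h import *
from plant import *
F=[]
for i in range(12):
    c=read_camera("top");s=get_state();F.append(np.r_[s["contact_force"],s["wrist_torque"]])
print(np.array(F)[::3].round(2),np.mean(F,0).round(2),s["eef_pos"],s["opening"])
```

```text
[[ 1.48  1.04  1.16  0.24 -0.36  0.01]
 [ 1.18  0.59  0.12  0.18 -0.26  0.07]
 [ 0.41  0.1   0.54  0.15 -0.14  0.07]
 [ 1.4   1.24 -0.43  0.16 -0.13 -0.01]] [ 0.95  0.81 -0.05  0.18 -0.19 -0.  ] [0.5394602  0.24941782 0.23188221] 0.26839091719206737
```

Call:
arm_command(
  steps=[
    [[0,0,0],[0,0,0],-0.45],
    [[0,0,0],[0,0,0],-0.4],
    [[0,0,0],[0,0,0],-0.35],
    [[0,0,0],[0,0,0],-0.25],
    [[0,0,0],[0,0,0],-0.1],
    [[0,0,0],[0,0,0],0.1],
    [[0,0,0],[0,0,0],0.3],
    [[0,0,0],[0,0,0],0.3],
    [[0,0,0],[0,0,0],0.3],
  ],
  force=20,
)

```text
time: 25.52
eef_pos: [0.5395, 0.2494, 0.2319]
tcp_rot: [0.582, 0.813, 0.0, 0.001]
contact_force: [0.0, -0.0, -0.5]
opening: 0.648
```

Run:
```python
from h import *
from plant import *
s=get_state();print(s["contact_force"],s["eef_pos"],s["opening"])
c=read_camera("side")
crop(c,180,250,360,400,4,"side12.png")
```

```text
[ 0.00288338 -0.04026109 -0.51536809] [0.53946115 0.24941212 0.23187508] 0.6481908385924535
```

View pics/side12.png

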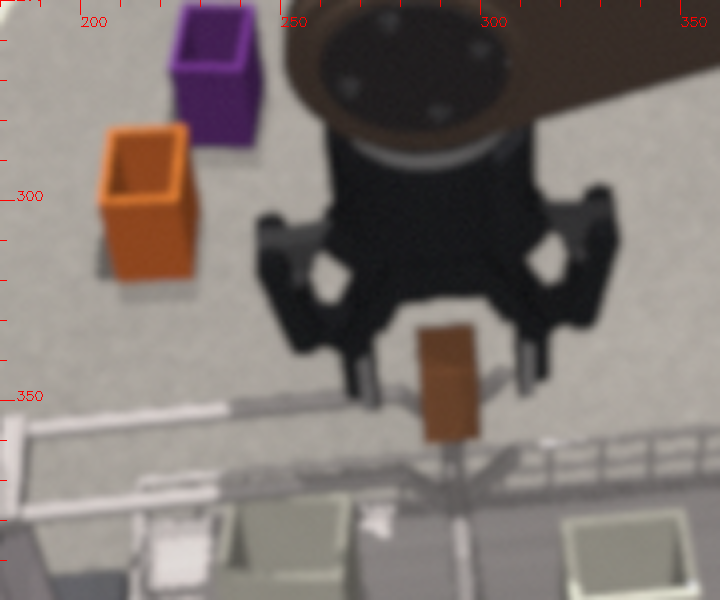

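Released, and the basket is hanging with the grip upright between the open fingers. I'll raise the tool straight up, clear.

Call:
arm_command(
  steps=[
    [[0,0,0],[0,0,-0.008],0.3],
    [[0,0,0],[0,0,-0.025],0.3],
    [[0,0,0],[0,0,-0.05],0.3],
    [[0,0,0],[0,0,-0.08],0.3],
    [[0,0,0],[0,0,-0.11],0.3],
    [[0,0,0],[0,0,-0.14],0.3],
    [[0,0,0],[-0.05,-0.03,-0.14],0.3],
    [[0,0,0],[-0.1,-0.06,-0.14],0.3],
    [[0,0,0],[-0.15,-0.06,-0.14],0.3],
    [[0,0,0],[-0.2,-0.06,-0.14],0.3],
    [[0,0,0],[-0.2,-0.06,-0.14],0.3],
    [[0,0,0],[-0.2,-0.06,-0.14],0.3],
  ],
)

```text
time: 27.08
eef_pos: [0.5469, 0.0412, 0.3732]
tcp_rot: [0.582, 0.813, 0.001, 0.002]
contact_force: [0.1, -0.5, 0.8]
opening: 0.65
```

Run:
```python
from h import *
from plant import *
import time
s=get_state();print(s["time"],s["contact_force"],s["eef_pos"])
a=read_camera("side");c=read_camera("top")
crop(a,150,230,410,430,3,"side13.png");crop(c,60,80,310,280,3,"top13.png")
for i in range(20): a2=read_camera("side")
c2=read_camera("top")
for x,y in((a,a2),(c,c2)):
    d=np.abs(x["frame"].astype(int)-y["frame"]).max(2);print(d.max(),(d>25).sum())
pickle.dump(a2,open("side13.pkl","wb"));pickle.dump(c2,open("top13.pkl","wb"))
```

```text
27.075 [ 0.06984128 -0.45817575  0.7516659 ] [0.54691438 0.04117498 0.37322537]
30 7
107 1250
```

View pics/side13.png

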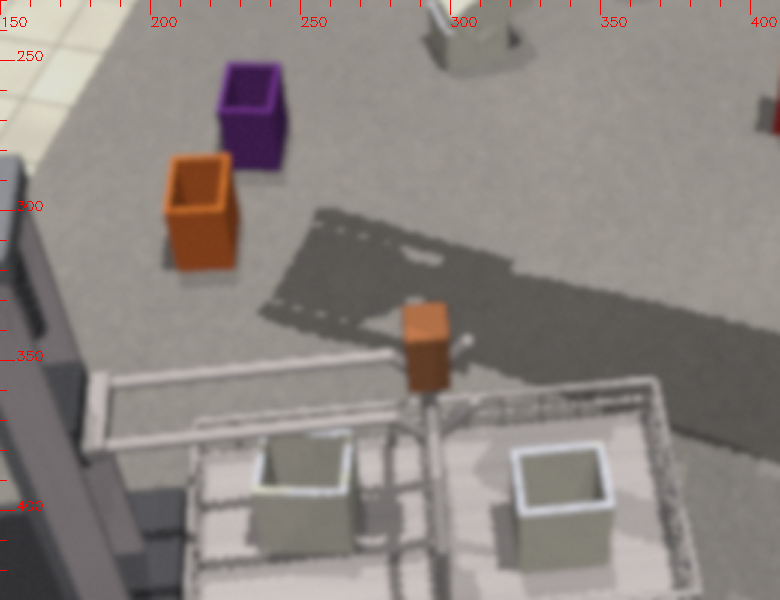

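View pics/top13.png

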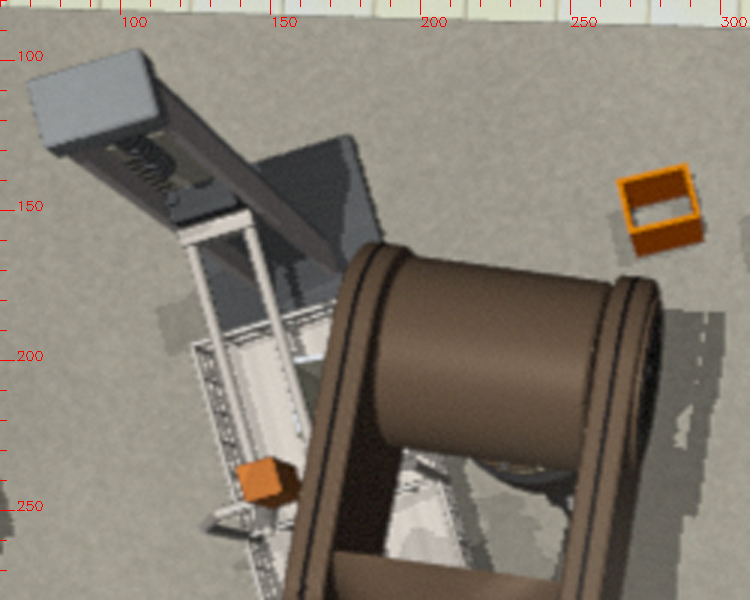

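Run:
```python
from h import *
from plant import *
a=read_camera("side");c=read_camera("top")
for i in range(6): read_camera("side")
a2=read_camera("side");c2=read_camera("top")
for x,y in((a,a2),(c,c2)):
    d=np.abs(x["frame"].astype(int)-y["frame"]).max(2);print(d.max(),(d>25).sum())
crop(a2,160,320,400,479,3,"side14.png");crop(c2,60,130,260,330,3,"top14.png")
pickle.dump(a2,open("side14.pkl","wb"))
# predicted for a level hanging basket
th=np.radians(18.9);X=np.array([np.cos(th),np.sin(th),0]);Y=np.array([-X[1],X[0],0]);o=np.array([.5395,.2494,.235-.039-.155])
P=[o+X*i*.15+Y*j*.075+[0,0,.04] for i,j in((1,1),(1,-1),(-1,-1),(-1,1))]+[o+[0,0,.225],o+[0,0,.175]]
print(((proj(a2,P)-[160,320])*3).round(0))
print(((proj(c2,P)-[60,130])*3).round(0))
```

```text
10 0
39 9
[[154. 377.]
 [164. 149.]
 [628. 105.]
 [674. 322.]
 [394.  49.]
 [398. 104.]]
[[192. 190.]
 [387. 131.]
 [500. 519.]
 [299. 582.]
 [261. 323.]
 [287. 332.]]
```

View pics/side14.png

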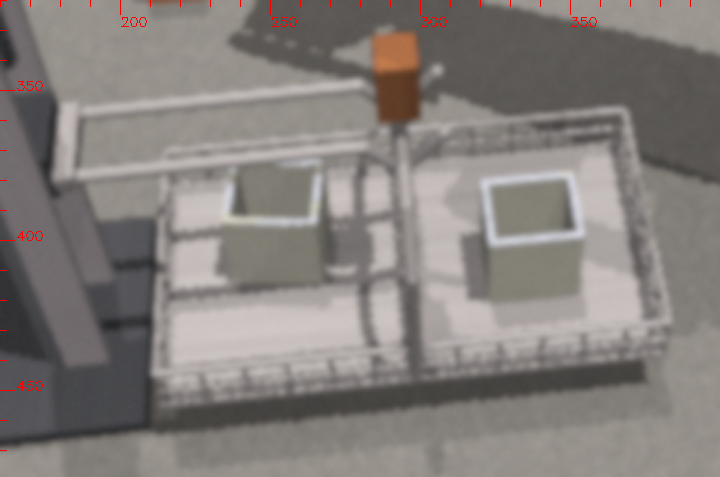

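View pics/top14.png

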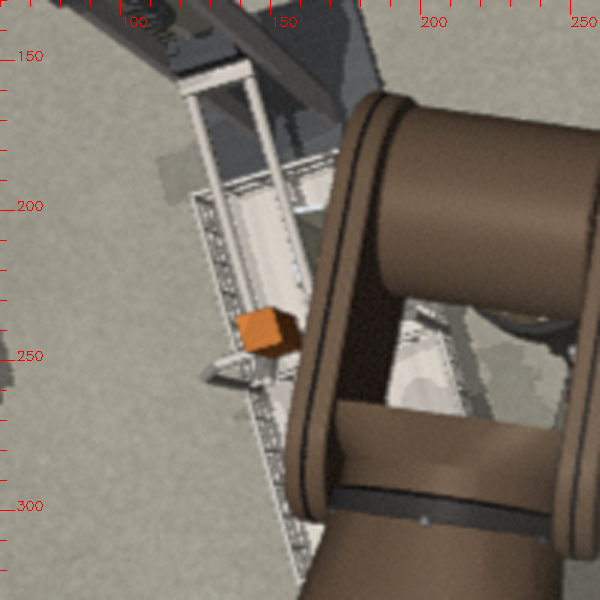

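```bash
python3 -c "
from plant import *
print(sign_off(),get_state()['time'])"
```

```text
the job is handed in; nothing more can be done
the job is handed in; nothing more can be done
```

I stood the white coupling upright in the basket's empty half and let go. I then lifted the basket by its grip, lowered it slowly into the hook's seat, released it and moved the arm clear. The job was handed in at about 29 s.

**Last checks:**
- **Dip:** the lifted basket pulled about 7 N on the wrist, which predicts a dip of 39 mm. The tool came down about 39 mm from first contact, well short of the 65 mm end of travel. The wrist carried about 0 N when I opened the fingers.
- **Level:** the basket's rim corners in the side picture lie within about 1 pixel of where a level basket would put them.
- **Still:** pictures taken 0.4 s apart show practically no change. A top-camera pair just before differed by about 1,250 pixels. I put that down to the arm settling, as the side view was still, but I did not check it.
- **Upright and untouched:** the side picture shows both couplings upright. No other stock was handled, and what the last pictures show of it had not moved. I took no final picture of all the bystanders.

**What disagreed:**
- The two cameras differ by 2–3 mm on position, so I used averages.
- With the bar in the seat I found sideways forces of up to about 5 N. I eased them by shifting the tool about a millimetre before letting go.

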